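# Free the key-pot carousel and hold its square pot at the front

### The job

Throw the brake lever of the little pot carousel across into its marked notch, so that the turntable runs free. Then turn the carousel until the square pot with the tall knob stands squarely at the front pointer, and hold it still there: finish with the gripper still closed on that pot's knob, the lever still in its marked notch. Leave the bowl, glasses case, vase and bottle opener where they are.

Things in the scene. Friction and masses are not known exactly. Their poses are not given: they have to be found in the camera images.
- stand: fixed dark wooden stand: disc 250 mm across, 18 mm high, with a 140 mm wide tongue carrying the brake lever, running out in its own -y direction to 280 mm from the centre. Origin: centre of the disc's underside, on the ledge. Its front is its own -x, marked by a pointed wooden corner jutting to 148 mm from the centre, 30 mm high; it faces the robot within 0.3 rad.
- carousel: pale wooden turntable, 230 mm across, on the stand's axis; origin: centre of its underside, 24 mm up. Brake off it turns endlessly both ways with 0.03 N m (brake on: over 1 N m). Fixed on it, 80 mm from the axis, 72 degrees apart: five white pots 56 mm wide, four round without knobs (tops 103 mm up), one square at the carousel's own -x, with a tall knob. Axes match the stand at the goal.
- pot_knob (a point): on the axis of the square pot's knob, 127 mm above the ledge, 80 mm from the carousel's axis. The knob is an upright round cylinder 18 mm in diameter, from 99 mm (lid) to 139 mm above the ledge; it may turn between the fingers while it is led round. With the TCP here and the tool down the fingers clear the lid and the other pots.
- front_station (a point): fixed point of the stand where pot_knob is to be: 80 mm from the carousel's axis towards the stand's front pointer, 127 mm above the ledge.
- lever (a joint): angle of the brake lever: 0 = brake on, in the plain notch of its steel quadrant; 1.0 = brake off, in the marked notch (small pointed steel stud outside it; the notch further from the stand's front). Grows anticlockwise from above; stops at -0.08 and 1.08. A spring detent draws it into the nearer notch (from about 0.6 on, the marked one); passing takes about 4 N at the knob.
- lever_knob (a point): on the axis of the lever's knob, 85 mm above the ledge. The flat steel lever (top 35 mm above the ledge) turns about a vertical pivot at x = 0, y = -175 mm in the stand's frame; its black knob, 70 mm from the pivot, is an upright round cylinder 16 mm in diameter, from 35 to 100 mm above the ledge.
- free_notch (a point): fixed point of the stand where lever_knob is when the lever sits in its marked notch (joint value 1.0), 85 mm above the ledge.
- key_bowl: bystander: blue glazed bowl, 120 mm across, 50 mm high, loose on the ledge; origin: centre of its underside
- sunglasses_case: bystander: black plastic case 160 x 62 x 45 mm, loose; origin: centre of its underside
- vase: bystander: small glass vase, 66 mm across, 125 mm high, loose; origin: centre of its underside, z along its axis
- bottle_opener: bystander: flat steel bottle opener 115 mm long, 6 mm thick, loose; origin: near its middle, on the underside

How it is judged (in metres and radians):
On the way, in this order (a step that is already met when the one before it is completed fails the run):
1. the lever sits in its marked notch (0.8 rad or more), and the square pot is still away from the front (value of joint lever above 0.8 rad and horizontal distance between pot_knob and front_station above 0.03 m), for 0.2 s.
2. the square pot's knob is within 10 mm of the front station (horizontal distance between pot_knob and front_station below 0.01 m), for 0.2 s.
At the end, for the whole second after the job is handed in: the square pot's knob is within 10 mm (level) of the front station, the carousel is still (under 0.1 rad/s), the fingers hold the pot's knob (contact force over 2 N, TCP within 40 mm of pot_knob), and the lever sits in its marked notch (over 0.8 rad) (value of joint lever above 0.8 rad and horizontal distance between pot_knob and front_station below 0.01 m and angular speed of carousel below 0.1 rad/s and contact force between the fingers and carousel above 2 N and distance between the grasp point and pot_knob below 0.04 m); the arm keeps its last pose, push and grip.
It fails at once if a bystander is shifted by more than 30 mm (distance of any of key_bowl, sunglasses_case, vase, bottle_opener from where it was at the start of the episode above 0.03 m).
It fails at once if the vase is tipped by more than 0.5 rad (angle between vase's own z axis and vertical above 0.5 rad).
It also fails if it takes over 45 s, if anything falls off the work surface, if the arm or the gripper's body presses on something with over 40 N, if the wrist force passes 120 N, or if a joint passes its speed limit or range.

### The arm

A 6-joint arm with a two-finger parallel gripper is mounted at the origin on the work surface. World frame = base frame: x ahead of the robot, y to its left, z up, the work surface at z = 0. Lengths are in m, angles in degrees, forces in N, time in s.
With the tool pointing down it reaches from about 0.3 to 0.75 m from the base axis. Payload 8.5 kg.
Tool frame: the origin (TCP) lies between the finger pads, 19 mm behind the fingertips; this is the grasp point; z points along the fingers, y is the line along which they close (so a half turn about z gives the same grasp; the last joint's range is limited). The gripper opens to 85 mm and grips with 20 to 120 N. Pads are 22 mm wide; open, the fingers measure 114 mm over their backs; the gripper's body (76 mm by 85 mm) begins 54 mm behind the grasp point. The pads swing forward as they close: fully open they stand 13 mm farther back than shut.
Start: joints at [-85.732, 21.807, 74.336, -0, 83.858, -12.336], TCP at [0.157, -0.527, 0.25] pointing down, gripper open.
Joint ranges: [-178.18, 178.18], [-50.72, 133.34], [12.68, 142.11], [-81.47, 261.47], [9.98, 163.14], [-165.26, 165.26]. Speed limits (degrees/s): [136.94, 136.94, 180, 180, 180, 180].

### API

Orientations are given as a 3x3 rotation matrix whose columns are the frame's x, y, z axes.
In Python, from rig import env, optics, ticket gives the robot as it stands (env), with the cameras (optics) and the job (ticket).
- The arm moves only by the tool shift_gripper, called after "Call:" as name([rows], argument=value, ...), one row to a line, values as JSON. Schema: {"type":"object","properties":{"steps":{"type":"array","items":{"type":"array","items":{"type":"number"},"minItems":5,"maxItems":5},"minItems":1,"maxItems":10},"grip_force":{"type":"number"},"only":{"type":"string"},"quiet":{"type":"boolean"},"lines":{"type":"string"}},"required":["steps"],"additionalProperties":false}. steps is a list of rows, 1 to 10 of them, each of 5 numbers: dx, dy, dz in shares of the most that a row can go, 1 being 50 mm, then a turn about the tool's z in fractions of the full range, 1 being 2 rad, then the finger opening in m; each row shifts and turns the commanded pose from where the row before left it, along the tool's axes as they then stand; what a row does not reach is not made up. A row lasts 1/10 s, in which the tool goes at most 0.05 m and 8.59 degrees, less where a joint would pass 70% of its speed; a pose out of reach is approached as far as the arm can. The fingers move at their own pace and stop on an object; grip_force is the grip in N (left out, the last holds). Time passes only in rows, so rows that do not move let the fingers close. The tool returns the time, the measured TCP pose, the force, the opening and the grip force at its end. only (a regular expression) keeps the lines of the reply that match it, lines (a string "A,B") keeps lines A to B, and quiet returns only ok. A shift or turn number past 1, either way, is cut back to 1. Input that does not fit is refused with a message, and nothing moves.
- env.observe(): the state, without advancing time (a new reading comes with each control period).
- optics.get_image(name): name is "scene" or "side" or "wrist"; returns a dict with "pixels" (384x512x3 uint8, red, green, blue), "K" (3x3 intrinsics, pixels), "extrinsics" (4x4, takes a point from world to camera coordinates). Camera axes: x right, y down, z forward; pixel columns grow to the right and rows downward; lengths in m; the calibration is good to about 2 mm. A picture is of the moment at which its call begins. There is no depth.
- ticket.close_job(): hands the job in; it is judged then, once.
The state is a dict: "time_s": time; "q": joint angles; "qvel": joint speeds; "joint_efforts": joint torques, N m; "position": TCP position; "tool_rot": TCP orientation; "ft_force": force on the tool from outside, world axes, zero at the start; "wrist_torque": the same for the moment, N m; "grip_width": finger opening in m; "gripper_force": force on a finger pad.
Only numpy, scipy, OpenCV 4.12 (cv2) and the standard library are available. Lean on these libraries where they do the work, as an engineer would, in place of code of your own. Each camera call takes 0.05 s, during which the arm holds its last target. There are 200 camera calls.

## Working session

There is one attempt and no reset: what is moved stays moved. The work goes in short steps, Python scripts to look and compute and a tool call to move; the robot and the scene stay as the last step left them, time stands still between calls to the robot, and variables do not carry over. Pictures are saved under pics/ and viewed, at most 10 in all, crops included, and the job is handed in when it is done.

```bash
ls; mkdir -p pics
```

Run:
```python
from rig import env, optics, ticket
import cv2,numpy as np
s=env.observe();print(s['time_s'],s['position'],s['tool_rot'],s['grip_width'])
for n in("scene","side"):
    i=optics.get_image(n);cv2.imwrite(f"pics/{n}0.png",cv2.resize(i["pixels"][:,:,::-1],(800,600),interpolation=cv2.INTER_CUBIC))
    np.savez(f"pics/{n}0.npz",**i);print(n,i["K"],i["extrinsics"])
```

```text
pics
rig.py
0.0 [ 0.15714631 -0.52678878  0.24941176] [[ 9.58296733e-01  2.85775006e-01 -1.31616619e-04]
 [ 2.85774892e-01 -9.58295686e-01  1.44567323e-03]
 [ 2.87009638e-04 -1.42299666e-03 -9.99998946e-01]] 0.08552229414669692
scene [[365.52586909   0.         257.9443592 ]
 [  0.         365.52586909 192.20548459]
 [  0.           0.           1.        ]] [[ 0.42936535  0.90306057 -0.01126951 -0.26851683]
 [ 0.73566598 -0.35696033 -0.57565171 -0.37814339]
 [-0.52387113  0.2388743  -0.81761734  1.49581167]
 [ 0.          0.          0.          1.        ]]
side [[408.26060872   0.         258.80088765]
 [  0.         408.26060872 188.83395686]
 [  0.           0.           1.        ]] [[ 0.90547559 -0.42421211  0.01257186 -0.55432175]
 [-0.29975872 -0.66023979 -0.68864224  0.24515205]
 [ 0.30043082  0.61978021 -0.72499228  1.17462088]
 [ 0.          0.          0.          1.        ]]
```

View pics/scene0.png

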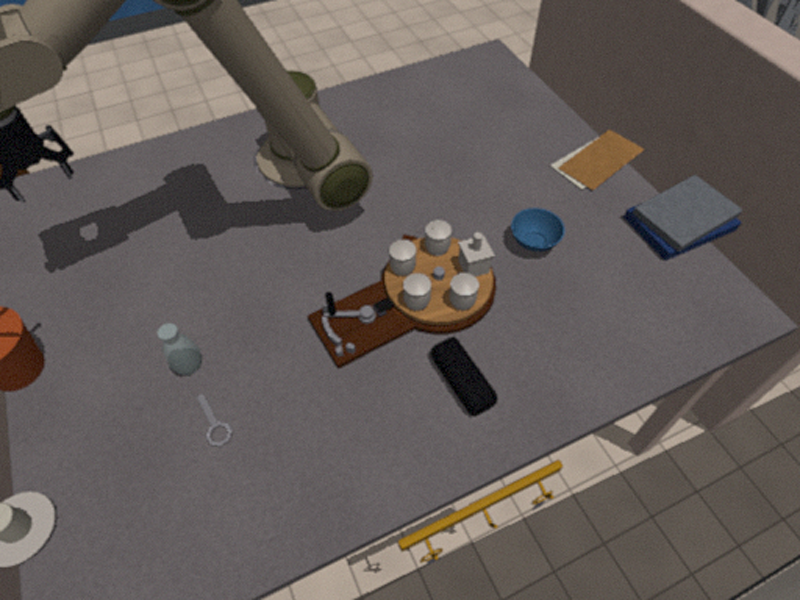

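View pics/side0.png

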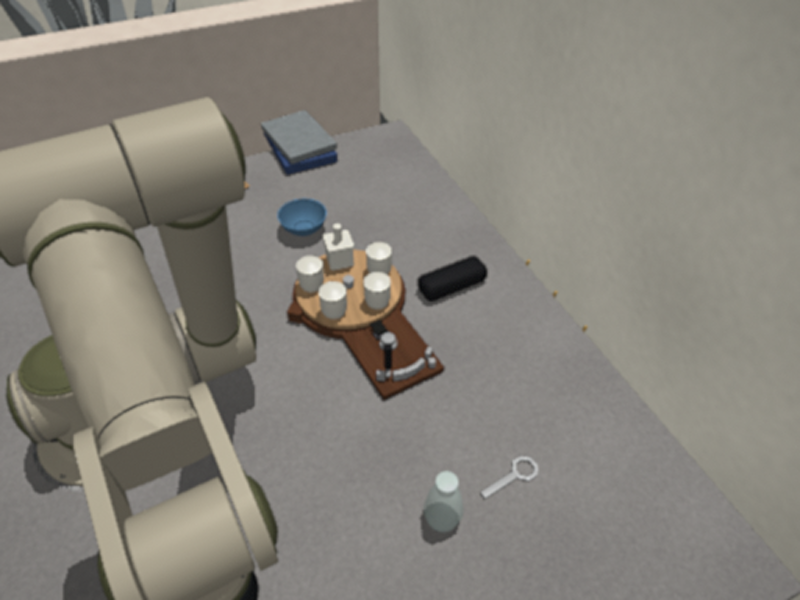

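Run:
```python
import cv2,numpy as np
a=np.load("pics/scene0.npz")["pixels"][130:240,190:325,::-1]
b=np.load("pics/side0.npz")["pixels"][135:260,175:290,::-1]
a=cv2.resize(a,None,fx=4,fy=4,interpolation=cv2.INTER_CUBIC)[:, :] 
cv2.imwrite("pics/ca.png",cv2.resize(a,None,fx=1.25,fy=1.25,interpolation=cv2.INTER_CUBIC)) # x5
cv2.imwrite("pics/cb.png",cv2.resize(b,None,fx=4.8,fy=4.8,interpolation=cv2.INTER_CUBIC))
```

```text
(no output)
```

View pics/ca.png

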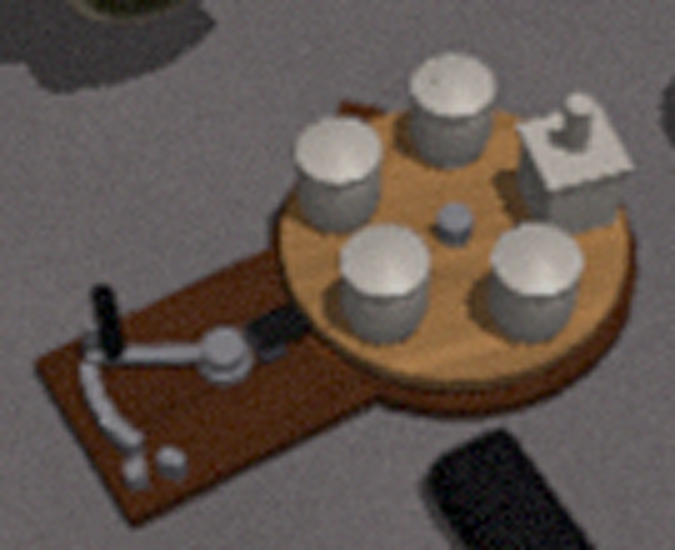

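View pics/cb.png

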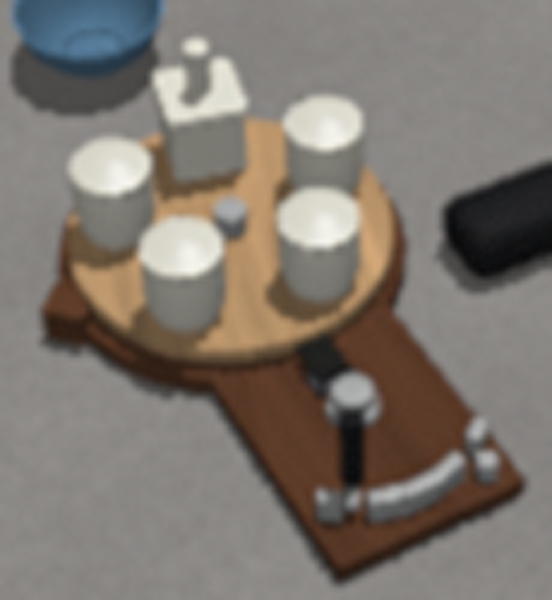

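Create fit.py:
```python
import numpy as np
from scipy.optimize import least_squares
C={n:np.load(f"pics/{n}0.npz") for n in("scene","side")}
def proj(n,p):
    E=C[n]["extrinsics"];c=C[n]["K"]@(E[:3,:3]@p+E[:3,3]);return c[:2]/c[2]
def W(v,l):
    c,s=np.cos(v[2]),np.sin(v[2]);return np.array([v[0]+c*l[0]-s*l[1],v[1]+s*l[0]+c*l[1],l[2]])
pot=lambda v,k,h:[80e-3*np.cos(v[3]+np.radians(72*k)),80e-3*np.sin(v[3]+np.radians(72*k)),h]
lev=lambda v,h,r=.07:[r*np.cos(v[4]),-.175+r*np.sin(v[4]),h]
O=[("scene",(37,360),lambda v:[-.07,-.28,.018]),("scene",(133,514),lambda v:[.07,-.28,.018]),
("scene",(578,103),lambda v:pot(v,0,.139)),("scene",(103,292),lambda v:lev(v,.1)),
("side",(340,567),lambda v:[-.07,-.28,.018]),("side",(522,484),lambda v:[.07,-.28,.018]),
("side",(196,46),lambda v:pot(v,0,.139)),("side",(352,415),lambda v:lev(v,.1)),("side",(46,310),lambda v:[-.148,0,.03])]
# round pot rims, height v[5]
O+=[("scene",p,lambda v,k=k:pot(v,k,v[5])) for p,k in(((453,85),1),((339,150),2),((384,262),3),((537,260),4))]
O+=[("side",p,lambda v,k=k:pot(v,k,v[5])) for p,k in(((111,167),1),((182,247),2),((318,216),3),((323,124),4))]
def px(n,p): return np.array(p)/5+[190,130] if n=="scene" else np.array(p)/4.8+[175,135]
f=lambda v:np.concatenate([proj(n,W(v,l(v)))-px(n,p) for n,p,l in O])
if __name__=="__main__":
    best=min((least_squares(f,[.5,.1,y,a,-2,.1],loss="soft_l1") for y in(-.2,.2) for a in np.arange(0,6,1.)),key=lambda r:r.cost)
    v=best.x;print(v,best.cost);print(f(v).reshape(-1,2).round(1).tolist());np.save("v.npy",v)
    print("lever knob",W(v,lev(v,.085)),"pivot",W(v,[0,-.175,0]));v2=v.copy();v2[4]+=1;print("free",W(v,lev(v2,.085)))
    print("pot knob",W(v,pot(v,0,.127)),"front",W(v,[-.08,0,.127]))
```

```bash
python3 fit.py
```

```text
[ 0.53594972  0.126135    0.09548157  1.34507896 -2.09179508  0.09384397] 6.716553495011144
[[-1.4, -0.2], [-0.9, 1.6], [0.2, 0.2], [-0.5, 0.4], [-0.6, -0.2], [1.1, -1.8], [-0.4, -0.6], [-0.3, -0.7], [-1.9, -0.4], [-0.2, 0.6], [-0.4, 0.5], [-0.0, 0.2], [-0.2, 0.4], [-0.4, -0.5], [-0.4, -0.3], [-0.1, -0.0], [-0.2, -0.6]]
lever knob [ 0.52373819 -0.11182567  0.085     ] pivot [ 0.55263362 -0.0480679   0.        ]
free [ 0.59067167 -0.10683104  0.085     ]
pot knob [0.54633916 0.2054575  0.127     ] front [0.45631412 0.11850807 0.127     ]
```

Units first: shifts go in shares of 50 mm and turns go in shares of 2 rad. So -8.15 degrees is -0.0711.

Call:
shift_gripper([
  [0,0,0,-0.0711,0.085],
  [0,0,0,-0.0711,0.085],
  [0,0,0,-0.0711,0.085],
  [0,0,0,-0.0711,0.085],
  [0,0,0,-0.0711,0.085],
  [0,0,0,-0.0711,0.085],
  [0,0,0,-0.0711,0.085],
  [0,0,0,-0.0711,0.085],
  [0,0,0,-0.0711,0.085],
  [0,0,0,0,0.085],
], grip_force=30)

```text
time_s: 1.1
position: [0.1572, -0.5269, 0.2497]
tool_rot: [[-0.0, 1.0, -0.0], [1.0, 0.0, 0.001], [0.001, -0.0, -1.0]]
ft_force: [0.4, -0.5, -0.1]
grip_width: 0.0855
gripper_force: 0.0
```

Call:
shift_gripper([
  [0.6,0.52,0,0,0.085],
  [0.6,0.52,0,0,0.085],
  [0.6,0.52,0,0,0.085],
  [0.6,0.52,0,0,0.085],
  [0.6,0.52,0,0,0.085],
  [0.6,0.52,0,0,0.085],
  [0.6,0.52,0,0,0.085],
  [0.6,0.52,0,0,0.085],
  [0.6,0.52,0,0,0.085],
  [0.6,0.52,0,0,0.085],
])

```text
time_s: 2.1
position: [0.4182, -0.2258, 0.25]
tool_rot: [[0.005, 1.0, -0.0], [1.0, -0.005, 0.0], [0.0, -0.0, -1.0]]
ft_force: [0.9, -0.9, -0.3]
grip_width: 0.0852
gripper_force: 0.0
```

Call:
shift_gripper([
  [0.6,0.52,0,0,0.085],
  [0.6,0.52,0,0,0.085],
  [0.6,0.52,0,0,0.085],
  [0.5,0.52,0,0,0.085],
  [0,0,0,0,0.085],
  [0,0,0,0,0.085],
])

```text
time_s: 2.7
position: [0.5215, -0.1119, 0.2496]
tool_rot: [[0.002, 1.0, -0.001], [1.0, -0.002, 0.0], [0.0, -0.001, -1.0]]
ft_force: [-0.2, -0.2, 0.0]
grip_width: 0.0849
gripper_force: 0.0
```

Converted, 0.04 m is 0.8, 0.002 m is 0.04.

Call:
shift_gripper([
  [0,0.04,0.8,0,0.085],
  [0,0,0.8,0,0.085],
  [0,0,0.6,0,0.085],
  [0,0,0.6,0,0.085],
  [0,0,0.48,0,0.085],
  [0,0,0,0,0.085],
  [0,0,0,0,0.085],
])

```text
time_s: 3.4
position: [0.5234, -0.1132, 0.0867]
tool_rot: [[0.003, 1.0, 0.0], [1.0, -0.003, -0.0], [-0.0, 0.0, -1.0]]
ft_force: [-0.9, -0.6, -0.1]
grip_width: 0.085
gripper_force: 0.0
```

Call:
shift_gripper([
  [0,0,0,0,0.04],
  [0,0,0,0,0.01],
  [0,0,0,0,0.01],
  [0,0,0,0,0.01],
  [0,0,0,0,0.01],
  [0,0,0,0,0.01],
], grip_force=30)

```text
time_s: 4.0
position: [0.5236, -0.1124, 0.0863]
tool_rot: [[0.001, 1.0, 0.0], [1.0, -0.001, -0.0], [-0.0, 0.0, -1.0]]
ft_force: [-0.2, -0.9, 3.0]
grip_width: 0.0153
gripper_force: 30.0
```

Run:
```python
from rig import env, optics, ticket
import cv2
i=optics.get_image("wrist");cv2.imwrite("pics/w1.png",i["pixels"][:,:,::-1])
```

```text
(no output)
```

View pics/w1.png

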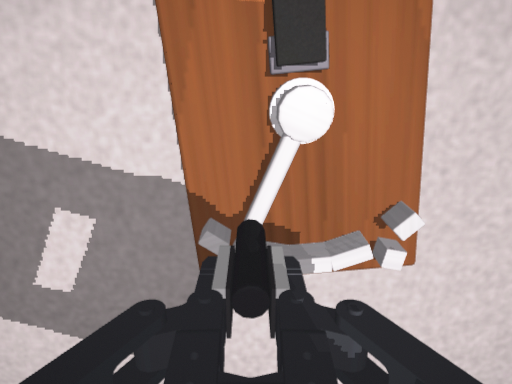

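Call:
shift_gripper([
  [-0.052,0.13,0,0,0.01],
  [-0.038,0.134,0,0,0.01],
  [-0.024,0.138,0,0,0.01],
  [-0.01,0.14,0,0,0.01],
  [0.004,0.14,0,0,0.01],
])

```text
time_s: 4.55
position: [0.5566, -0.1199, 0.0862]
tool_rot: [[0.001, 1.0, -0.003], [1.0, -0.001, -0.002], [-0.002, -0.003, -1.0]]
ft_force: [-8.6, -6.7, 7.3]
grip_width: 0.0152
gripper_force: 30.7
```

Call:
shift_gripper([
  [0.018,0.138,0,0,0.01],
  [0.032,0.136,0,0,0.01],
  [0.044,0.132,0,0,0.01],
  [0.058,0.128,0,0,0.01],
  [0.07,0.122,0,0,0.01],
  [0,0,0,0,0.01],
  [0,0,0,0,0.01],
])

```text
time_s: 5.25
position: [0.5906, -0.1076, 0.0861]
tool_rot: [[0.001, 1.0, 0.001], [1.0, -0.001, -0.001], [-0.001, 0.001, -1.0]]
ft_force: [0.5, -2.6, 1.9]
grip_width: 0.015
gripper_force: 30.3
```

Converted, -0.04 m is -0.8, -0.03 m is -0.6.

Call:
shift_gripper([
  [0,0,0,0,0.085],
  [0,0,0,0,0.085],
  [0,0,0,0,0.085],
  [0,0,0,0,0.085],
  [0,0,-0.6,0,0.085],
  [0,0,-0.8,0,0.085],
  [0,0,-0.8,0,0.085],
  [0,0,-0.8,0,0.085],
  [0,0,0,0,0.085],
])

```text
time_s: 6.15
position: [0.5919, -0.1077, 0.2418]
tool_rot: [[0.001, 1.0, 0.01], [1.0, -0.001, -0.004], [-0.004, 0.01, -1.0]]
ft_force: [0.8, 0.3, -0.2]
grip_width: 0.085
gripper_force: 0.0
```

Call:
shift_gripper([
  [0.6,-0.09,0,0,0.085],
  [0.7,-0.09,0,0,0.085],
  [0.7,-0.09,0,0,0.085],
  [0.7,-0.09,0,0,0.085],
  [0.7,-0.09,0,0,0.085],
  [0.7,-0.09,0,0,0.085],
  [0.7,-0.09,0,0,0.085],
  [0.7,-0.09,0,0,0.085],
  [0.76,-0.09,0,0,0.085],
  [0,-0.076,0,0,0.085],
])

```text
time_s: 7.15
position: [0.5453, 0.2094, 0.2352]
tool_rot: [[-0.003, 1.0, -0.001], [1.0, 0.003, 0.001], [0.001, -0.001, -1.0]]
ft_force: [-0.2, -0.4, 0.5]
grip_width: 0.0853
gripper_force: 0.0
```

Call:
shift_gripper([
  [0,0,0,0,0.085],
  [0,0,0,0,0.085],
])

```text
time_s: 7.35
position: [0.5464, 0.2049, 0.2357]
tool_rot: [[0.002, 1.0, -0.0], [1.0, -0.002, -0.0], [-0.0, -0.0, -1.0]]
ft_force: [0.6, -0.4, 0.5]
grip_width: 0.085
gripper_force: 0.0
```

Run:
```python
from rig import env, optics, ticket
import cv2,numpy as np
c=[]
for n in("scene","side","wrist"):
    i=optics.get_image(n);np.savez(f"pics/{n}1.npz",**i)
    p=i["pixels"][:,:,::-1]
    if n=="scene":p=cv2.resize(p[130:240,190:325],(400,326),interpolation=cv2.INTER_CUBIC)
    elif n=="side":p=cv2.resize(p[135:260,175:290],(300,326),interpolation=cv2.INTER_CUBIC)
    else:p=cv2.resize(p,(365,274))
    c.append(p)
o=np.zeros((600,700,3),np.uint8);o[:326,:400]=c[0];o[:326,400:]=c[1];o[326:,:365]=c[2]
cv2.imwrite("pics/m1.png",o)
```

```text
(no output)
```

View pics/m1.png

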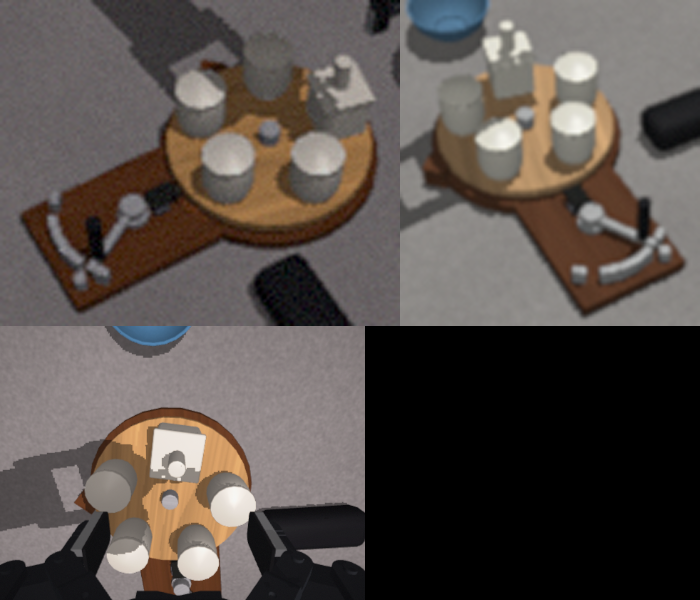

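Run:
```python
import numpy as np,fit
v=np.load("v.npy");fit.C["wrist"]=np.load("pics/wrist1.npz")
m=lambda p:(fit.proj("wrist",p)*365/512+[0,326]).round(1)
print("knob",m(fit.W(v,fit.pot(v,0,.139))),m(fit.W(v,fit.pot(v,0,.099))))
print("hub",m(fit.W(v,[0,0,.05])),"tip",m(fit.W(v,[-.148,0,.03])), [m(fit.W(v,fit.pot(v,k,.094))) for k in (1,2,3,4)])
```

```text
knob [178.2 471.4] [178.2 458.8]
hub [171.1 501.6] tip [ 74.3 504. ] [array([109.5, 493.3]), array([129. , 556.7]), array([199.3, 564.1]), array([234. , 507.7])]
```

Converted, 0.03 m is 0.6, 0.025 m is 0.5.

Call:
shift_gripper([
  [0,0,0.6,0,0.085],
  [0,0,0.6,0,0.085],
  [0,0,0.5,0,0.085],
  [0,0,0.44,0,0.085],
  [0,0,0,0,0.085],
  [0,0,0,0,0.085],
])

```text
time_s: 8.1
position: [0.5468, 0.2053, 0.1296]
tool_rot: [[0.002, 1.0, 0.0], [1.0, -0.002, 0.0], [0.0, 0.0, -1.0]]
ft_force: [-0.3, 0.2, 0.2]
grip_width: 0.0853
gripper_force: 0.0
```

Converted, 0.001 m is 0.02.

Call:
shift_gripper([
  [0,0,0.02,0,0.04],
  [0,0,0,0,0.012],
  [0,0,0,0,0.012],
  [0,0,0,0,0.012],
  [0,0,0,0,0.012],
  [0,0,0,0,0.012],
], grip_force=30)

```text
time_s: 8.7
position: [0.5465, 0.2057, 0.1284]
tool_rot: [[0.001, 1.0, 0.001], [1.0, -0.001, 0.0], [0.0, 0.001, -1.0]]
ft_force: [-1.0, -0.9, 3.3]
grip_width: 0.0171
gripper_force: 30.1
```

Gripped at 17 mm, as an 18 mm knob should be. Leading it round now.

Converted, -0.0072 m is -0.144, 0.0006 m is 0.012, -5.15 degrees is -0.0449.

Call:
shift_gripper([
  [0.012,-0.144,0,-0.0449,0.012],
  [0.012,-0.144,0,-0.0449,0.012],
  [0.012,-0.144,0,-0.0449,0.012],
  [0.012,-0.144,0,-0.0449,0.012],
  [0.012,-0.144,0,-0.0449,0.012],
])

```text
time_s: 9.2
position: [0.5105, 0.203, 0.1284]
tool_rot: [[-0.437, 0.899, 0.001], [0.899, 0.437, 0.002], [0.001, 0.002, -1.0]]
ft_force: [0.1, 2.5, 3.0]
grip_width: 0.0169
gripper_force: 30.3
```

Converted, -0.0072 m is -0.144, 0.0006 m is 0.012, -5.15 degrees is -0.0449.

Call:
shift_gripper([
  [0.012,-0.144,0,-0.0449,0.012],
  [0.012,-0.144,0,-0.0449,0.012],
  [0.012,-0.144,0,-0.0449,0.012],
  [0.012,-0.144,0,-0.0449,0.012],
  [0.012,-0.144,0,-0.0449,0.012],
  [0.012,-0.144,0,-0.0449,0.012],
  [0.012,-0.144,0,-0.0449,0.012],
  [0.012,-0.144,0,-0.0449,0.012],
])

```text
time_s: 10.0
position: [0.466, 0.1676, 0.1284]
tool_rot: [[-0.922, 0.388, -0.0], [0.388, 0.922, 0.002], [0.001, 0.002, -1.0]]
ft_force: [-2.8, 5.8, 4.3]
grip_width: 0.0171
gripper_force: 30.5
```

Call:
shift_gripper([
  [0.012,-0.144,0,-0.0449,0.012],
  [0.012,-0.144,0,-0.0449,0.012],
  [0.012,-0.144,0,-0.0449,0.012],
  [0.012,-0.144,0,-0.0449,0.012],
  [0.012,-0.144,0,-0.0449,0.012],
  [0.012,-0.144,0,-0.0449,0.012],
  [0.012,-0.144,0,-0.0449,0.012],
  [0,0,0,0,0.012],
  [0,0,0,0,0.012],
  [0,0,0,0,0.012],
])

```text
time_s: 11.0
position: [0.4554, 0.1184, 0.1284]
tool_rot: [[-0.974, -0.225, -0.001], [-0.225, 0.974, 0.0], [0.001, 0.001, -1.0]]
ft_force: [-4.4, 1.9, 5.7]
grip_width: 0.0171
gripper_force: 30.6
```

Run:
```python
from rig import env, optics, ticket
import cv2,numpy as np
c=[]
for n in("scene","side"):
    i=optics.get_image(n);np.savez(f"pics/{n}2.npz",**i)
    p=i["pixels"][:,:,::-1]
    if n=="scene":p=cv2.resize(p[130:240,190:325],None,fx=3,fy=3,interpolation=cv2.INTER_CUBIC)
    else:p=cv2.resize(p[135:260,175:290],None,fx=3,fy=3,interpolation=cv2.INTER_CUBIC)
    c.append(p)
o=np.zeros((375,750,3),np.uint8);o[:330,:405]=c[0];o[:375,405:]=c[1]
cv2.imwrite("pics/m2.png",o)
import fit
v=np.load("v.npy");s=env.observe();print(s['position'],fit.W(v,[-.08,0,.127]),s['qvel'].round(3))
v[3]=np.pi
for n in("scene","side"):
    z=np.array([190,130]) if n=="scene" else np.array([175,135]);w=np.array([0,0]) if n=="scene" else np.array([405,0])
    print(n,[((fit.proj(n,fit.W(v,fit.pot(v,k,.094)))-z)*3+w).round(0).tolist() for k in range(5)],((fit.proj(n,fit.W(v,[-.148,0,.03]))-z)*3+w).round(0))
```

```text
[0.45544467 0.11844188 0.12837615] [0.45631412 0.11850807 0.127     ] [-0.015 -0.159 -0.042  0.018 -0.027 -0.009]
scene [[234.0, 61.0], [200.0, 122.0], [270.0, 169.0], [345.0, 131.0], [320.0, 66.0]] [203.  60.]
side [[479.0, 129.0], [558.0, 155.0], [618.0, 109.0], [578.0, 59.0], [496.0, 71.0]] [428. 193.]
```

View pics/m2.png

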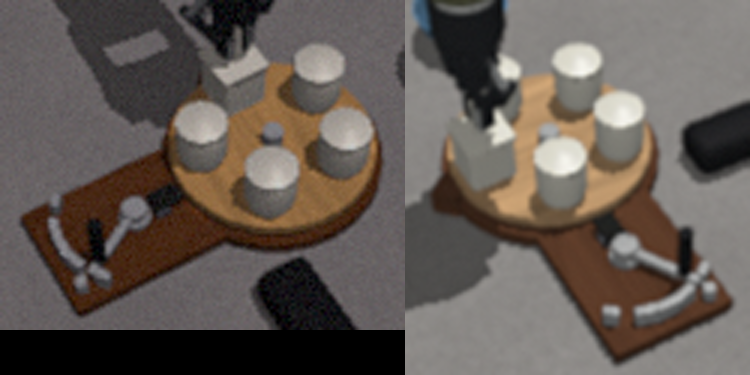

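Call:
shift_gripper([
  [0,0,0,0,0.012],
  [0,0,0,0,0.012],
  [0,0,0,0,0.012],
  [0,0,0,0,0.012],
])

```text
time_s: 11.5
position: [0.4554, 0.1184, 0.1284]
tool_rot: [[-0.974, -0.225, -0.001], [-0.225, 0.974, 0.0], [0.001, 0.001, -1.0]]
ft_force: [-3.5, 1.7, 5.7]
grip_width: 0.0167
gripper_force: 30.6
```

```bash
python3 -c "
from rig import env, optics, ticket
print(ticket.close_job())"
```

```text
the job is handed in; nothing more can be done
None
```

I handed the job in at 11.5 s: the lever is in its marked notch, and the gripper holds the square pot's knob (about 30 N) at the front pointer, with the TCP about 1 mm from my measured front station; no verdict came back.

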